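# Stack slotted masses on the loading stand of a melt-flow tester

## Robot

A 7-joint arm with a two-finger parallel gripper is mounted at the origin on the work surface. World frame = base frame: x ahead of the robot, y to its left, z up, the work surface at z = 0. Lengths are in mm, angles in rad, forces in N, time in s.
With the tool pointing down it reaches from about 400 to 875 mm from the base axis. Payload 19.3 kg.
Tool frame: the origin (TCP) lies at the very end of the fingers, on their centre line; the grasp point (between the pads) lies 19 mm behind it (grip_point_offset is the z of the grasp point in the tool frame, in mm); z points along the fingers, x is the direction in which the jaws open and shut, and the axes are right-handed (so a half turn about z gives the same grasp; the last joint's range is limited). The gripper opens to 85 mm and grips with 20 to 120 N. Pads are 22 mm wide; open, the fingers measure 114 mm over their backs; the gripper's body (76 mm by 85 mm) begins 54 mm behind the grasp point. The pads swing forward as they close: fully open they stand 13 mm farther back than shut.
Start: joints at [-1.196, 0.521, -0.036, 1.599, 0.021, 1.021, -0.113], TCP at [268.94, 564.168, 198.491] pointing down, gripper open.
Joint ranges: [-2.91, 2.91], [-0.3, 2.13], [-1.5, 1.42], [0.17, 2.43], [-1.26, 4.41], [0.16, 1.93], [-2.52, 2.52]. Speed limits (rad/s): [1.89, 1.89, 2.39, 2.39, 3.01, 3.01, 3.01].

## Interface

Orientations are given as a 3x3 rotation matrix whose columns are the frame's x, y, z axes.
In Python, from workcell import movep, movel, goto_joints, open_gripper, clamp, wait, inverse_kinematics, read_state, camera, PlanningError, finish_job, grip_point_offset gives the robot as it stands. Calls block until the motion is done:
- movep(position, orientation): joint-space move of the TCP to a pose.
- movel(position, frame=None, max_speed=150, guard=None): straight line of the TCP; frame=None keeps the orientation; max_speed is the mean speed in mm/s. With guard (N) it stops when the force on the tool has changed by that much, and returns True; else False.
- goto_joints(angles): joint-space move.
- open_gripper() and clamp(): open the fingers fully, or close them until they stop; the grip force is fixed at half the most.
- wait(seconds).
- inverse_kinematics(position, orientation): joint angles nearest the present ones, or None.
- read_state(): the state.
- camera(name): name is "scene" or "side" or "wrist"; returns a dict with "image" (480x640x3 uint8, blue, green, red), "range_z" (480x640 float32, mm along the optical axis (not along the pixel's ray), 0 where there is no reading), "fx", "fy", "cx", "cy" (pixels), "dist_coeffs" ([k1, k2, p1, p2, k3] as OpenCV has them; the pictures are not rectified), "cam_to_world" (4x4, takes a point from camera to world coordinates). Camera axes: x right, y up, looking along -z (the intrinsics and any distortion apply to the point x, -y, -z); pixel columns grow to the right and rows downward; lengths in mm; the calibration is good to about 2 mm. A picture is of the moment at which its call begins.
A pose or a line that the arm cannot do raises PlanningError and nothing moves.
- finish_job(): hands the job in, once; it reports no verdict.
The state is a dict: "time": time; "qpos": joint angles; "qvel": joint speeds; "joint_efforts": joint torques, N m; "eef_pos": TCP position; "tool_rot": TCP orientation; "ft_force": force on the tool from outside, world axes, zero at the start; "torque": the same for the moment, N m; "finger_gap": finger opening in mm.
Only numpy, scipy, OpenCV 4.12 (cv2) and the standard library are available. Lean on these libraries where they do the work, as an engineer would, in place of code of your own. Each camera call takes 0.05 s, during which the arm holds its last target. There are 200 camera calls.

## Task

Load the stand for the next test: slide the two loose slotted masses sideways onto the stem, the larger one first and the smaller one on top of it, each lying flat on the one below and pushed home so that it is centred on the stem. Turn them so that the slots of all three masses on the stem are fanned out evenly, about a third of a turn apart. Leave the mass that is already there where it is, and do not knock any of the other things about.

Things in the scene. Friction and masses are not known exactly. Their poses are not given: they have to be found in the camera images.
- stem (a point): Loading stand, fixed to the bench. Origin on the axis of its upright steel stem, at the top of the round platform (62 mm across, 60 mm above the bench) that carries the masses. Stem 8 mm thick, 52 mm high above the platform; foot plate 12 mm high, 100 mm wide, from 55 mm before to 108 mm behind the stem along own x. z is up.
- stem_head (a point): Top of the stem's button head, on the stem's axis, 122 mm above the bench. The head is 22 mm across and 10 mm high, wider than the slots, so that masses can get on only from the side, below it.
- guard (a point): Upright aluminium guard plate of the stand: origin at the middle of its top edge, 150 mm above the bench. 100 mm wide (own y), 6 mm thick, down to the foot; its near face stands 100 mm from the stem's axis in the stand's own +x.
- base_mass_center (a point): Steel slotted disc 66 mm across and 16 mm high, already on the stem, lying loose on the platform. A slot 13 mm wide runs from the centre to the rim; its inner end lies 6.5 mm past the centre, so the stem can stand at the centre. Origin at the centre, half-way up; own x points from the centre out through the slot's mouth, z up.
- base_mass_mouth (a point): Point in the slot's mouth of that disc: at its rim (33 mm from its centre), half-way up; same axes.
- mid_mass_center (a point): Steel slotted disc 60 mm across and 14 mm high (about 0.28 kg), lying flat on the bench, slot facing any way. A slot 13 mm wide runs from the centre to the rim; its inner end lies 6.5 mm past the centre, so the stem can stand at the centre. Origin at the centre, half-way up; own x points from the centre out through the slot's mouth, z up.
- mid_mass_mouth (a point): Point in the slot's mouth of the 60 mm disc: at its rim (30 mm from its centre), half-way up; same axes.
- small_mass_center (a point): Steel slotted disc 50 mm across and 12 mm high (about 0.16 kg), lying flat on the bench, slot facing any way. A slot 13 mm wide runs from the centre to the rim; its inner end lies 6.5 mm past the centre, so the stem can stand at the centre. Origin at the centre, half-way up; own x points from the centre out through the slot's mouth, z up.
- small_mass_mouth (a point): Point in the slot's mouth of the 50 mm disc: at its rim (25 mm from its centre), half-way up; same axes.
- jar_a_center (a point): Bystander: amber glass jar 28 mm across, 60 mm high, standing close by the 60 mm disc; origin at its centre, half-way up.
- jar_b_center (a point): Bystander: amber glass jar 28 mm across, 60 mm high, standing close by the 50 mm disc; origin at its centre, half-way up.
- die_center (a point): Bystander: steel cylinder 20 mm across, 22 mm high, standing close by the 60 mm disc; origin at its centre, half-way up.
- blank_center (a point): Bystander: plain steel disc without a slot, 50 mm across and 12 mm high, lying flat close by the 50 mm disc; origin at its centre, half-way up.
- bottle_center (a point): Bystander: white bottle 56 mm across, 150 mm high, upright; origin at its centre, half-way up.
- beaker_center (a point): Bystander: white beaker 66 mm across, 90 mm high, upright; origin at its centre, half-way up.
- brush_grip (a point): Bystander: brush 160 mm long lying on the bench between the robot and the stand; origin on its handle, x along it.
Mind the look-alikes: they are no part of the job. Leave any green or purple look-alike of the part that bears mid_mass_center alone. Leave any green look-alike of the part that bears stem alone.

How it is judged (in metres and radians):
On the way, in this order (a step that is already met when the one before it is completed fails the run):
1. the 60 mm mass lies flat on the 66 mm one, centred on the stem, let go, its slot turned well away (horizontal distance between each of base_mass_center, mid_mass_center and stem below 0.006 m and z of base_mass_center in the frame of stem between 0.005 and 0.011 m and angle between each of base_mass_center, mid_mass_center's own z axis and vertical below 0.06 rad and z of mid_mass_center in the frame of stem between 0.02 and 0.026 m and x of mid_mass_mouth in the frame of base_mass_center below 0.0078 m and contact force between the fingers and mid_mass below 0.2 N), for 0.2 s.
2. the 50 mm mass lies flat on the 60 mm one, centred on the stem, let go, its slot turned well away from both (all of step 1 and horizontal distance between small_mass_center and stem below 0.006 m and z of small_mass_center in the frame of stem between 0.033 and 0.039 m and angle between small_mass_center's own z axis and vertical below 0.06 rad and x of small_mass_mouth in the frame of base_mass_center below 0.0065 m and x of small_mass_mouth in the frame of mid_mass_center below 0.0065 m and contact force between the fingers and small_mass below 0.2 N), for 0.2 s.
At the end, for the whole second after the job is handed in: From the platform up, the 66, 60 and 50 mm masses lie flat (within 3.4 degrees) on one another, each at its proper height within 3 mm and centred on the stem within 6 mm, at rest and let go; the slots of any two of them point at least about 75 degrees apart (all of step 2 and linear speed of each of base_mass, mid_mass, small_mass below 0.02 m/s); the robot touches nothing.
It fails at once if any bystander (jar, die, unslotted disc, bottle, beaker or brush) is pushed or knocked more than 25 mm from its place (distance of any of jar_a_center, jar_b_center, die_center, blank_center, bottle_center, beaker_center, brush_grip from where it was at the start of the episode above 0.025 m).
It fails at once if the mass that is already on the stem is shifted more than 8 mm (distance of base_mass_center from where it was at the start of the episode above 0.008 m).
It also fails if it takes over 64 s, if anything falls off the work surface, if the arm or the gripper's body presses on something with over 40 N, if the wrist force passes 120 N, or if a joint passes its speed limit or range.

## Working session

There is one attempt and no reset: what is moved stays moved. The work goes in short steps, each a Python script; the robot and the scene stay as the last script left them, time stands still between calls to the robot, and variables do not carry over. Pictures are saved under pics/ and viewed, on a budget of 10 in all, crops included, one or two more only if the job needs it, and the job is handed in when it is done.

```bash
ls; mkdir -p pics
python3 - <<'E'
from workcell import *
import cv2,numpy as np,pickle
for n in ["scene","side"]:
    c=camera(n); cv2.imwrite(f"pics/{n}0.png",c["image"]); pickle.dump(c,open(f"{n}0.pkl","wb"))
    print(n,c["fx"],c["cx"],c["cy"],c["dist_coeffs"],np.round(c["cam_to_world"],3).tolist(),(c["range_z"]>0).mean())
s=read_state();print(s["time"],s["finger_gap"],np.round(s["tool_rot"],3).tolist(),grip_point_offset)
E
```

```text
pics
scene 434.92308268591546 322.70149317912893 249.46967344052692 [-0.01082065  0.          0.          0.          0.        ] [[0.399, -0.607, 0.687, 1094.444], [0.917, 0.248, -0.313, -255.625], [0.019, 0.755, 0.656, 679.936], [0.0, 0.0, 0.0, 1.0]] 0.9959375
side 525.3441315970365 322.3658021211708 238.56143800957815 [-0.05751407  0.          0.          0.          0.        ] [[0.939, 0.253, -0.235, 257.525], [-0.345, 0.722, -0.6, -597.932], [0.018, 0.644, 0.765, 894.594], [0.0, 0.0, 0.0, 1.0]] 0.9959244791666667
0.1 85.12620822054696 [[0.43, 0.903, -0.0], [0.903, -0.43, -0.001], [-0.001, 0.0, -1.0]] -18.700000000000003
```

View pics/scene0.png

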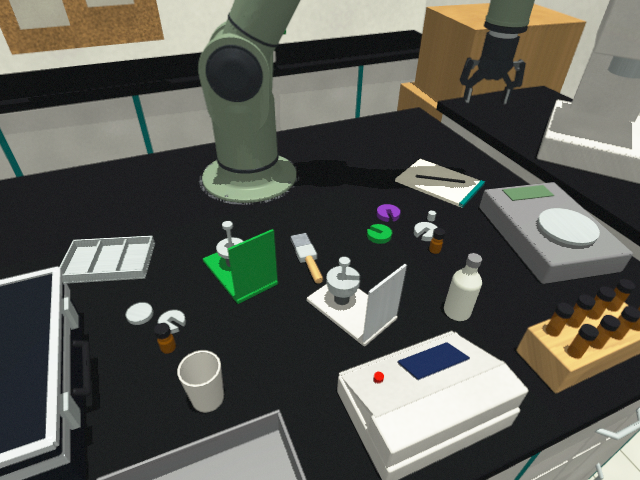

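View pics/side0.png

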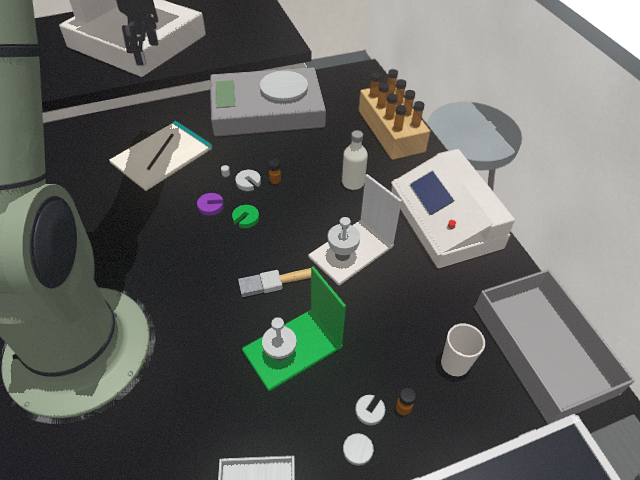

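Both views agree: the white stand is at scene (343,290) / side (343,245), the mid disc at side (248,180) and the small slotted disc at side (370,410), with the blank at (358,449). Next I'll measure them.

```bash
cat > h.py <<'E'
import numpy as np, cv2, pickle
def rays(c,uv):
    K=np.array([[c["fx"],0,c["cx"]],[0,c["fy"],c["cy"]],[0,0,1]])
    p=cv2.undistortPoints(np.asarray(uv,float).reshape(-1,1,2),K,np.array(c["dist_coeffs"])).reshape(-1,2)
    d=np.c_[p[:,0],-p[:,1],-np.ones(len(p))]; T=np.array(c["cam_to_world"])
    return T[:3,3], d@T[:3,:3].T
def onplane(c,uv,z):
    o,d=rays(c,uv); return o+d*((z-o[2])/d[:,2])[:,None]
def cloud(c,box):
    u0,v0,u1,v1=box; v,u=np.mgrid[v0:v1,u0:u1]; uv=np.c_[u.ravel(),v.ravel()]
    o,d=rays(c,uv); r=c["range_z"][v0:v1,u0:u1].ravel()
    P=o+d*r[:,None]; P[r==0]=np.nan
    return P.reshape(v1-v0,u1-u0,3)
def disc(c,box,z,thr=110,sat=60,hi=256):
    """largest bright grey blob in box, cast on the plane z: circle and slot direction"""
    u0,v0,u1,v1=box; im=c["image"][v0:v1,u0:u1].astype(int)
    m=((im.min(2)>thr)&(im.max(2)-im.min(2)<sat)).astype(np.uint8)
    n,l,st,_=cv2.connectedComponentsWithStats(m); k=1+st[1:,4].argmax()
    vv,uu=np.nonzero(l==k); P=onplane(c,np.c_[uu+u0,vv+v0],z)[:,:2]
    (x,y),r=cv2.minEnclosingCircle(P.astype(np.float32))
    d=np.array([x,y])-P.mean(0)
    return x,y,r,d
E
python3 - <<'E'
from h import *
S=pickle.load(open("scene0.pkl","rb")); D=pickle.load(open("side0.pkl","rb"))
for n,c,box in [("mid",D,(234,166,264,194)),("mid",S,(408,215,445,245)),("small",D,(350,390,390,428)),("small",S,(155,305,190,335)),("stand",D,(300,205,400,290)),("stand",S,(300,250,410,345))]:
    P=cloud(c,box); z=P[...,2]; print(n,"z pct",np.round(np.nanpercentile(z,[1,10,50,90,99]),1))
for n,c,box,z in [("mid",D,(236,166,264,194),14),("mid",S,(412,218,430,245),14),("small",D,(350,390,388,428),12),("small",S,(158,308,190,330),12),("blank",D,(340,430,376,468),12),("blank",S,(122,300,156,326),12)]:
    x,y,r,d=disc(c,box,z); print(n,np.round([x,y,r,*d],1))
def px(c,uv,z): return np.round(onplane(c,[uv],z)[0],1)
print("head",px(D,(345,222),122),px(S,(345,262),122))
print("jarA",px(D,(274,162),60),px(S,(437,232),60)); print("jarB",px(D,(407,396),60),px(S,(163,328),60))
print("die",px(D,(225,168),22),px(S,(431,214),22)); print("bottle",px(D,(357,136),150),px(S,(474,260),150))
print("beaker",px(D,(465,338),90),px(S,(200,366),90)); print("brush",px(D,(240,288),8),px(D,(310,273),8))
for c,b in((D,(300,170,410,290)),(S,(300,240,412,350))):
    P=cloud(c,b).reshape(-1,3)
    g=P[(P[:,2]>85)&(P[:,2]<148)]; print("high pts",len(g))
    hd=P[(P[:,2]>117)&(P[:,2]<127)]; 
    f=P[abs(P[:,2]-12)<3]; print("foot rect",cv2.minAreaRect(f[:,:2].astype(np.float32)))
u=lambda c,b,k:cv2.resize(c["image"][b[1]:b[3],b[0]:b[2]],None,fx=k,fy=k,interpolation=cv2.INTER_CUBIC)
a=[u(D,(305,205,385,275),5),u(S,(305,250,385,320),5),u(D,(215,145,295,215),5),u(D,(340,385,420,455),5)]
cv2.imwrite("pics/crops.png",cv2.resize(np.vstack([np.hstack(a[:2]),np.hstack(a[2:])]),(685,600)))
E
```

```text
mid z pct [-2.2  0.1  4.  16.3 18.8]
mid z pct [-1.   0.5  3.8 49.9 62.9]
small z pct [-3.2 -1.3  1.7 13.1 14.9]
small z pct [-1.4 -0.   2.9 59.7 62. ]
stand z pct [ -2.6  -0.4   9.9  78.4 148.7]
stand z pct [ -1.2   0.2   3.4  88.9 150. ]
mid [ 4.217e+02  3.276e+02  3.690e+01  1.000e-01 -1.500e+00]
mid [429.2 328.   37.4   7.3   5.6]
small [ 473.8 -296.5   26.6    1.9    1. ]
small [ 475.7 -296.1   27.4    4.7   -2.1]
blank [ 4.278e+02 -3.518e+02  2.540e+01  0.000e+00  3.000e-01]
blank [ 4.318e+02 -3.517e+02  2.890e+01  2.000e-01  5.000e-01]
head [551.9  32.9 122. ] [559.1  35.2 122. ]
jarA [487.5 316.1  60. ] [488.4 307.8  60. ]
jarB [ 529.  -313.7   60. ] [ 533.  -309.4   60. ]
die [378.6 376.   22. ] [383.2 371.2  22. ]
bottle [662.  240.4 150. ] [670.9 241.5 150. ]
beaker [ 661.7 -262.7   90. ] [ 659.5 -264.5   90. ]
brush [325.8  28.6   8. ] [473.1  17.1   8. ]
high pts 1161
foot rect ((616.9495849609375, 79.76971435546875), (323.21343994140625, 182.7257537841797), 51.6890754699707)
high pts 938
foot rect ((517.0301513671875, 61.805809020996094), (202.85597229003906, 311.5653076171875), 65.0206069946289)
```

View pics/crops.png

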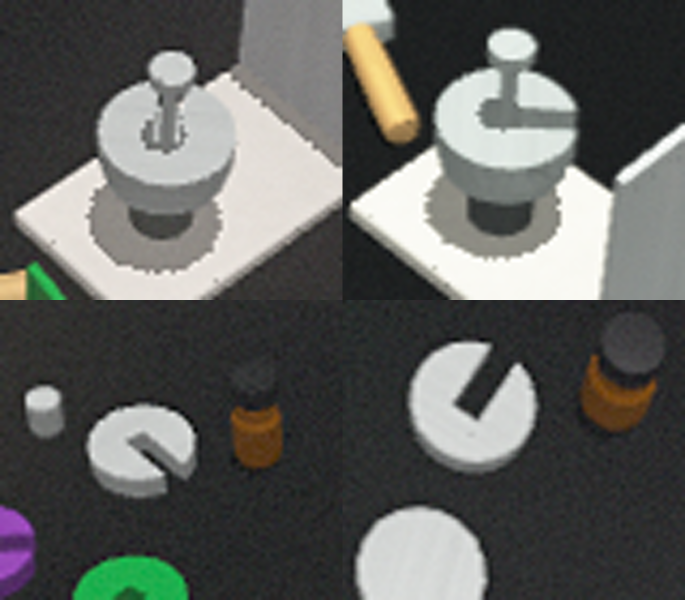

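The crops show the base slot pointing right in the scene view (centre ≈(343,276), mouth ≈(360,277)). The mid mouth is at side ≈(256.6,187) and the small mouth at side ≈(378.4,397). I'll convert these to world positions.

```bash
python3 - <<'E'
from h import *
S=pickle.load(open("scene0.pkl","rb")); D=pickle.load(open("side0.pkl","rb"))
def px(c,x,y,ox,oy,cx,cy,z): return onplane(c,[(ox+(x-cx)/4.281,oy+(y-cy)/4.286)],z)[0][:2]
def pr(n,a,b): d=b-a; print(n,np.round(a,1),np.round(b,1),"len %.1f ang %.2f deg"%(np.hypot(*d),np.degrees(np.arctan2(d[1],d[0]))))
s=lambda x,y,z:px(S,x,y,305,250,342.5,0,z); t=lambda x,y,z:px(D,x,y,305,205,0,0,z)
pr("base",s(503,113,76),s(577,117,76))
pr("mid",px(D,142,443,215,145,0,300,14),px(D,180,470,215,145,0,300,14))
pr("small",px(D,470,405,340,385,342.5,300,12),px(D,507,352,340,385,342.5,300,12))
print("head scene",s(512,45,122),"side",t(172,67,122))
# foot: left corner & near corner in both (top edges, z=12)
pr("foot edge scene L->near",s(352,209,12),s(462,298,12)); pr("side L->far",t(15,215,12),t(232,75,12))
# guard top edge
D2=lambda u,v:onplane(D,[(u,v)],150)[0][:2]; S2=lambda u,v:onplane(S,[(u,v)],150)[0][:2]
pr("guard top side",D2(366,177),D2(399,208)); pr("guard top scene",S2(367,299),S2(404,266))
E
python3 - <<'E'
from workcell import *
import numpy as np
# reach test: tool down, various yaw at stem & pickups
for p in [(556,34,80),(425,330,5),(473,-296,5)]:
    r=[]
    for a in range(0,180,15):
        c,s=np.cos(np.radians(a)),np.sin(np.radians(a)); q=inverse_kinematics(p,np.array([[c,s,0],[s,-c,0],[0,0,-1]]))
        r.append((a,None if q is None else round(float(q[6]),2)))
    print(p,r)
E
```

```text
base [551.   36.3] [566.4  66.8] len 34.2 ang 63.19 deg
mid [424.1 330.2] [438.5 302.1] len 31.6 ang -62.87 deg
small [ 472.8 -297.5] [ 496.1 -281.9] len 28.1 ang 33.75 deg
head scene [555.05109883  36.30570768] side [553.57663447  36.20139731]
foot edge scene L->near [525.2 -28.8] [596.   -2.6] len 75.5 ang 20.29 deg
side L->far [484.7  60. ] [623.6 110.8] len 147.9 ang 20.10 deg
guard top side [628.5 111.7] [654.9   9.5] len 105.6 ang -75.47 deg
guard top scene [681.   15.1] [635.8 113.9] len 108.7 ang 114.58 deg
(556, 34, 80) [(0, 0.14), (15, 0.36), (30, 0.58), (45, 0.79), (60, 1.0), (75, 1.21), (90, 1.42), (105, 1.62), (120, 1.83), (135, 2.05), (150, 2.27), (165, 2.48)]
(425, 330, 5) [(0, -0.6), (15, -0.38), (30, -0.17), (45, 0.05), (60, 0.26), (75, 0.48), (90, 0.69), (105, 0.9), (120, 1.1), (135, 1.31), (150, 1.52), (165, 1.72)]
(473, -296, 5) [(0, 0.83), (15, 1.04), (30, 1.26), (45, 1.47), (60, 1.65), (75, 1.83), (90, 2.01), (105, 2.21), (120, 2.41), (135, 2.06), (150, -2.21), (165, -1.95)]
```

```bash
cat >> h.py <<'E'
def R(a):
    c,s=np.cos(np.radians(a)),np.sin(np.radians(a)); return np.array([[c,s,0],[s,-c,0],[0,0,-1.]])
def snap(n,tag):
    from workcell import camera
    c=camera(n); cv2.imwrite(f"pics/{tag}.png",c["image"]); pickle.dump(c,open(tag+".pkl","wb")); return c
E
python3 - <<'E'
from workcell import *
from h import *
D=pickle.load(open("side0.pkl","rb"))
print("green",onplane(D,[(245,215)],14)[0],"purple",onplane(D,[(210,202)],14)[0])
movep((554,36,300),R(27)); snap("wrist","w_stem")
movep((424,330,190),R(27)); snap("wrist","w_mid")
print(read_state()["time"])
a=[cv2.imread(f"pics/{k}.png") for k in("w_stem","w_mid")]
cv2.imwrite("pics/w2.png",cv2.resize(np.hstack(a),(800,300)))
E
```

```text
green [386.21704919 215.86151599  14.        ] purple [319.95154743 282.44235555  14.        ]
3.6583
```

View pics/w2.png

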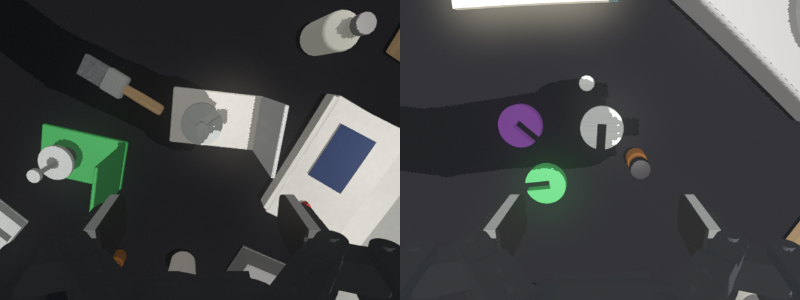

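The wrist view shows the mid disc at about (323,205), slot pointing down in the picture, with the neighbours clear of the jaws. The stem view is in shadow, so I'll use range there.

Run:
```python
from h import *
M=pickle.load(open("w_mid.pkl","rb")); W=pickle.load(open("w_stem.pkl","rb"))
S=pickle.load(open("scene0.pkl","rb")); D=pickle.load(open("side0.pkl","rb"))
P=cloud(M,(270,150,380,260)); im=M["image"][150:260,270:380].astype(int)
m=((im.min(2)>75)&(im.max(2)-im.min(2)<40)).astype(np.uint8)
n,l,st,ce=cv2.connectedComponentsWithStats(m); k=1+st[1:,4].argmax(); print(st[k],ce[k])
vv,uu=np.nonzero(l==k); Q=onplane(M,np.c_[uu+270,vv+150],14)[:,:2]
(x,y),r=cv2.minEnclosingCircle(Q.astype(np.float32)); d=np.array([x,y])-Q.mean(0)
print("mid",x,y,r,"area r",np.degrees(np.arctan2(d[1],d[0])),d)
# slot: dark pixels inside circle
v,u=np.mgrid[150:260,270:380]; A=onplane(M,np.c_[u.ravel(),v.ravel()],14)[:,:2]; dk=(m.ravel()==0)&(np.hypot(*(A-[x,y]).T)<28)
print("slot dark centroid",A[dk].mean(0),dk.sum(), "ang",np.degrees(np.arctan2(*(A[dk].mean(0)-[x,y])[::-1])))
for n,c,b in(("wrist",W,(250,130,450,260)),("side",D,(300,170,410,290)),("scene",S,(300,240,412,350))):
    C=cloud(c,b).reshape(-1,3); near=np.hypot(C[:,0]-554,C[:,1]-36)
    h=C[(abs(C[:,2]-122)<5)&(near<25)]; t=C[(abs(C[:,2]-76)<5)&(near<45)]; 
    print(n,"head",len(h),np.round((h.min(0)+h.max(0))/2,1),np.round(h.mean(0),1),"base circ",cv2.minEnclosingCircle(t[:,:2].astype(np.float32)))
    C=cloud(c,b).reshape(-1,3); g=C[(C[:,2]>60)&(C[:,2]<140)&(near>80)&(near<130)&(C[:,0]>600)]
    if len(g)>20: print(" guard dir",np.round(g.mean(0),1),cv2.fitLine(g[:,:2].astype(np.float32),cv2.DIST_HUBER,0,1,.01).ravel())
```

```text
[  18   19   71   70 3440] [52.95755814 51.58168605]
mid 425.7010498046875 331.6073303222656 31.328983306884766 area r -62.930236142320375 [ 1.11637674 -2.18443328]
slot dark centroid [429.72469922 321.24589738] 475 ang -68.77734314488696
wrist head 478 [554.9  36.3 121. ] [554.7  36.8 122.4] base circ ((554.9237060546875, 36.107418060302734), 33.24613571166992)
 guard dir [647.   76.8 102.2] [ 3.5294542e-01 -9.3564391e-01  6.4257715e+02  8.8508804e+01]
side head 84 [552.8  35.5 121.6] [552.4  34.7 122.3] base circ ((551.05810546875, 36.44461441040039), 34.6500129699707)
 guard dir [647.9  69.5 101. ] [ 3.6157426e-01 -9.3234330e-01  6.4777789e+02  6.9690918e+01]
scene head 86 [555.8  35.  121.4] [556.4  34.5 122.4] base circ ((554.5576782226562, 35.8026008605957), 34.08195114135742)
 guard dir [654.5  67.7 101.2] [ 3.5283643e-01 -9.3568504e-01  6.5388916e+02  6.9632454e+01]
```

Run:
```python
from h import *
from workcell import *
import numpy as np
def tips(c,tag):
    s=read_state(); p=np.array(s["eef_pos"]); Rm=np.array(s["tool_rot"])
    L=(cloud(c,(0,0,640,480))-p)@Rm
    m=(abs(L[...,0])<62)&(abs(L[...,1])<20)&(L[...,2]>-45)&(L[...,2]<25)
    Q=L[m]
    for sg in(-1,1):
        q=Q[Q[:,0]*sg>0]; print(tag,sg,len(q),"z max",np.round(np.nanpercentile(q[:,2],[50,90,97,99.5]),1),"x",np.round(np.nanpercentile(q[:,0],[2,50,98]),1),"y",np.round(np.nanpercentile(q[:,1],[2,98]),1), s["finger_gap"])
tips(camera("wrist"),"open")
clamp(); tips(camera("wrist"),"shut"); open_gripper(); print(read_state()["time"])
```

```text
open -1 0 z max nan x nan y nan 85.07529278214365
open 1 0 z max nan x nan y nan 85.07529278214365
shut -1 220 z max [-42.2 -39.  -37.9 -37.2] x [-11.2  -4.6  -0.2] y [-11.3  -6.3] 0.10857362798391977
shut 1 286 z max [-41.9 -38.9 -37.8 -37.4] x [ 0.2  6.  13.8] y [-11.2  -6.3] 0.10857362798391977
5.3083
  return np.nanmean(a, axis, out=out, keepdims=keepdims)
```

Run:
```python
from h import *
M=pickle.load(open("w_mid.pkl","rb")); p=np.array([424,330,190.]); Rm=R(27)
T=np.array(M["cam_to_world"]); print("cam in tool",np.round(Rm.T@(T[:3,3]-p),1), np.round(Rm.T@T[:3,:3],2).tolist(),M["fx"])
for uv in [(187,315),(182,310),(165,340),(160,365),(456,315),(480,340)]:
    o,d=rays(M,[uv]); o=Rm.T@(o-p); d=Rm.T@d[0]; r=M["range_z"][uv[1],uv[0]]
    print(uv,r,"pt",np.round(o+d*r,1))
im=cv2.imread("pics/w_mid.png"); r=M["range_z"]
print(r[300:400:10,175].round(0), r[300:400:10,465].round(0))
cv2.imwrite("pics/fing.png",np.hstack([cv2.resize(im[280:480,90:300],None,fx=1.9,fy=1.9),cv2.resize(cv2.applyColorMap(np.clip(r[280:480,90:300],0,255).astype(np.uint8),2),None,fx=1.9,fy=1.9)]))
```

```text
cam in tool [   2.1  -70.2 -176.5] [[1.0, 0.0, 0.0], [0.0, -0.96, -0.28], [-0.0, 0.28, -0.96]] 413.4887917100372
(187, 315) 134.33969 pt [-42.4  -9.6 -54.3]
(182, 310) 399.79156 pt [-135.3  105.6  188.5]
(165, 340) 119.02561 pt [-43.9  -9.4 -70.3]
(160, 365) 106.48813 pt [-40.5  -9.5 -83.4]
(456, 315) 135.10168 pt [ 45.9  -9.1 -53.6]
(480, 340) 118.16582 pt [ 47.5  -9.7 -71.1]
[396. 401. 130. 125. 118. 118. 118. 118. 118. 116.] [398. 400. 130. 125. 124. 123. 123. 123. 123. 123.]
```

View pics/fing.png

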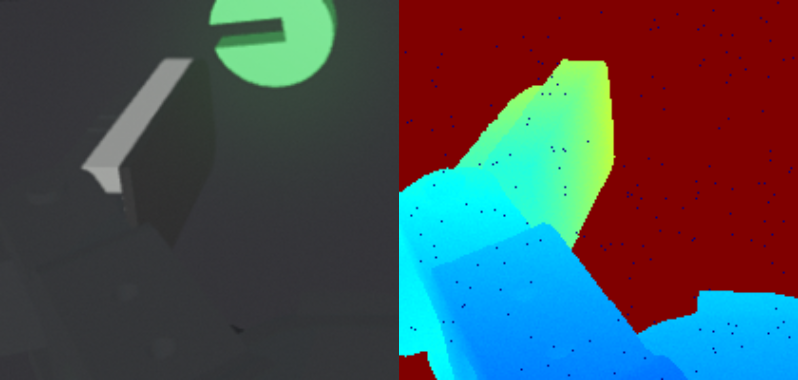

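The wrist range puts the open fingertips about 54 mm behind the stated TCP, which is suspicious. I'll check against the fixed cameras' first pictures, where the tool pose is known.

Run:
```python
from h import *
from workcell import *
p=np.array([268.94,564.168,198.491]); Rm=np.array([[0.43,0.903,0],[0.903,-0.43,-0.001],[-0.001,0,-1]])
for n,c in (("side",camera("side")),("scene",camera("scene"))):
    s=read_state(); q=np.array(s["eef_pos"]); Rq=np.array(s["tool_rot"])
    for tag,cc,pp,RR in(("init",pickle.load(open(n+"0.pkl","rb")),p,Rm),("now",c,q,Rq)):
        L=(cloud(cc,(0,0,640,480)).reshape(-1,3)-pp)@RR
        m=(abs(L[:,0])<62)&(abs(L[:,1])<40)&(L[:,2]>-160)&(L[:,2]<60); Q=L[m]
        for lo in range(-100,60,10):
            k=Q[(Q[:,2]>=lo)&(Q[:,2]<lo+10)]
            if len(k)>3: print(n,tag,lo,len(k),np.round([k[:,0].min(),k[:,0].max(),k[:,1].min(),k[:,1].max()],0))
print(read_state()["eef_pos"])
```

```text
side init -100 47 [-57.  60. -12.  14.]
side init -90 53 [-60.  50. -11.  12.]
side init -80 84 [-62.  52. -12.  10.]
side init -70 75 [-60.  51. -12.  10.]
side init -60 66 [-58.  50. -15.  10.]
side init -50 14 [-49.  48. -13.   5.]
side now -100 105 [-61.  62. -14.  14.]
side now -90 62 [-59.  53. -11.  13.]
side now -80 88 [-58.  57. -13.  13.]
side now -70 83 [-59.  54. -13.  12.]
side now -60 68 [-58.  54. -12.  12.]
side now -50 12 [-51.  43. -10.   6.]
scene init -100 82 [-60.  61. -10.  18.]
scene init -90 55 [-57.  59.  -9.  17.]
scene init -80 63 [-57.  57. -11.  15.]
scene init -70 59 [-58.  56. -10.  14.]
scene init -60 49 [-56.  58. -10.  14.]
scene init -50 5 [-49.  50. -11.  10.]
scene now -100 109 [-62.  61. -14.  16.]
scene now -90 72 [-57.  57.  -6.  14.]
scene now -80 83 [-56.  57.  -8.  13.]
scene now -70 79 [-57.  56. -11.  14.]
scene now -60 66 [-55.  56.  -9.  14.]
scene now -50 6 [-45.  49.  -4.   9.]
[424.01048349 329.9663534  190.00123436]
```

Three cameras agree that the real fingertips sit about 37 mm (shut) to 50 mm (open) behind the stated TCP. I'll use that offset in z and do a guarded descent onto the mid mass.

Run:
```python
from workcell import *
from h import *
x,y=425.5,331.3
movel((x,y,20),R(27),250)
print("guard",movel((x,y,-39),None,80,guard=6), read_state()["eef_pos"], read_state()["ft_force"])
if read_state()["eef_pos"][2]<-36:
    clamp(); s=read_state(); print(s["finger_gap"],s["ft_force"])
    movel((x,y,60),None,120); s=read_state(); print(s["finger_gap"],s["ft_force"],s["time"])
    snap("wrist","w_g"); snap("side","s_g"); 
    a=cv2.imread("pics/w_g.png"); b=cv2.resize(cv2.imread("pics/s_g.png")[90:250,150:370],(640,480))
    cv2.imwrite("pics/g.png",cv2.resize(np.hstack([a,b]),(800,300)))
```

```text
guard False [425.67404581 331.34531273 -38.78637454] [ 0.18635595 -0.67394729  0.3657194 ]
57.9107451967444 [-7.81222157 -5.21742409 34.29782466]
57.88349575916021 [ 0.41774664  0.40510109 -3.91407392] 8.4917
```

View pics/g.png

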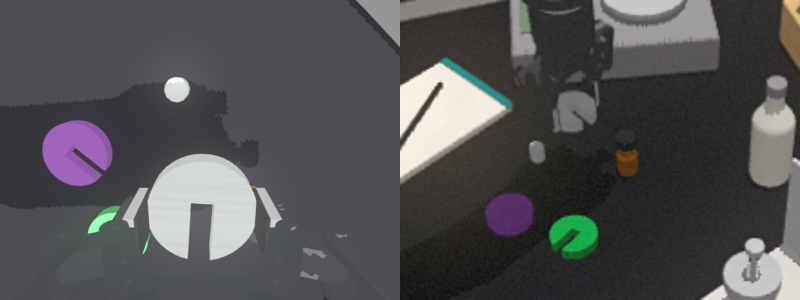

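It's gripped, but the gap reads 57.9 mm rather than 60 and there was a 34 N push while closing, so the tips touched the bench. I'll check tilt and in-hand pose from range.

```bash
cat >> h.py <<'E'
def inhand(c,s,thr=150,rad=45,zr=(-75,-25)):
    """disc top in the tool frame: plane fit (range) + circle on that plane (colour)"""
    p=np.array(s["eef_pos"]); Rm=np.array(s["tool_rot"]); L=(cloud(c,(0,0,640,480))-p)@Rm
    im=c["image"].astype(int); m=(im.min(2)>thr)&(im.max(2)-im.min(2)<40)&(np.hypot(L[...,0],L[...,1])<rad)&(L[...,2]>zr[0])&(L[...,2]<zr[1])
    n,l,st,_=cv2.connectedComponentsWithStats(m.astype(np.uint8)); k=1+st[1:,4].argmax(); Q=L[l==k]
    for _ in range(3):
        A=np.c_[Q[:,:2],np.ones(len(Q))]; f=np.linalg.lstsq(A,Q[:,2],rcond=None)[0]; e=Q[:,2]-A@f; Q=Q[abs(e)<2.5]
    hull=cv2.convexHull(Q[:,:2].astype(np.float32)); (x,y),r=cv2.minEnclosingCircle(hull)
    print("box",st[k],"slope deg",np.degrees(np.arctan(f[:2])).round(1),"z at centre",round(f@[x,y,1],1),"circle",np.round([x,y,r],1),"x-mid",np.round((Q[:,0].min()+Q[:,0].max())/2,1),"centroid",Q.mean(0).round(1))
    return Q
E
python3 - <<'E'
from h import *
from workcell import *
c=pickle.load(open("w_g.pkl","rb")); s=read_state(); print(s["eef_pos"],np.round(s["tool_rot"],3).tolist())
for t in (120,150,180): Q=inhand(c,s,t)
for tag in("w_g",):
    L=(cloud(c,(0,0,640,480))-s["eef_pos"])@np.array(s["tool_rot"])
    for u in (210,220,424,432,440): print(u,[tuple(L[v,u].round(0)) for v in (300,315,330,350)])
E
```

```text
[425.16411152 330.97513515  59.23331681] [[0.891, 0.454, -0.001], [0.454, -0.891, -0.001], [-0.001, 0.0, -1.0]]
box [  236   246   175   170 20381] slope deg [ 0.2 -0.3] z at centre -52.3 circle [ 1.7  0.3 30.7] x-mid 1.6 centroid [  1.7  -3.8 -52.3]
box [  236   246   174   170 20295] slope deg [ 0.2 -0.3] z at centre -52.3 circle [ 1.6  0.2 30.6] x-mid 1.6 centroid [  1.7  -3.9 -52.3]
box [  237   247   173   168 20050] slope deg [ 0.2 -0.3] z at centre -52.3 circle [ 1.7  0.2 30.6] x-mid 1.7 centroid [  1.7  -3.9 -52.3]
210 [(np.float64(-68.0), np.float64(34.0), np.float64(58.0)), (np.float64(-38.0), np.float64(-7.0), np.float64(-46.0)), (np.float64(-32.0), np.float64(-11.0), np.float64(-65.0)), (np.float64(-30.0), np.float64(-11.0), np.float64(-75.0))]
220 [(np.float64(-63.0), np.float64(36.0), np.float64(61.0)), (np.float64(-32.0), np.float64(-11.0), np.float64(-53.0)), (np.float64(-30.0), np.float64(-10.0), np.float64(-63.0)), (np.float64(-27.0), np.float64(-10.0), np.float64(-75.0))]
424 [(np.float64(64.0), np.float64(35.0), np.float64(58.0)), (np.float64(34.0), np.float64(-11.0), np.float64(-55.0)), (np.float64(32.0), np.float64(-11.0), np.float64(-63.0)), (np.float64(31.0), np.float64(-9.0), np.float64(-72.0))]
432 [(np.float64(69.0), np.float64(34.0), np.float64(58.0)), (np.float64(40.0), np.float64(-7.0), np.float64(-46.0)), (np.float64(35.0), np.float64(-11.0), np.float64(-64.0)), (np.float64(32.0), np.float64(-11.0), np.float64(-76.0))]
440 [(np.float64(74.0), np.float64(35.0), np.float64(59.0)), (np.float64(75.0), np.float64(45.0), np.float64(58.0)), (np.float64(40.0), np.float64(-7.0), np.float64(-57.0)), (np.float64(34.0), np.float64(-11.0), np.float64(-76.0))]
```

The disc is held level and centred. Its bottom is about 38.5 mm behind the TCP and the slot points along tool +y. I'll go to the pre-insertion pose and measure the head and disc in one wrist image.

```bash
cat >> h.py <<'E'
def head(c,s,near=(553.6,35.6)):
    p=np.array(s["eef_pos"]); Rm=np.array(s["tool_rot"]); C=cloud(c,(0,0,640,480)).reshape(-1,3)
    h=C[(abs(C[:,2]-122)<4)&(np.hypot(C[:,0]-near[0],C[:,1]-near[1])<18)]; L=(h-p)@Rm
    lo,hi=np.percentile(L[:,:2],1,axis=0),np.percentile(L[:,:2],99,axis=0)
    print("head",len(h),"tool mid",((lo+hi)/2).round(1),"size",(hi-lo).round(1),"world mean",h.mean(0).round(1)); return (lo+hi)/2
E
python3 - <<'E'
from workcell import *
from h import *
st=np.array([553.6,35.6]); m=R(27)[:2,1]; a=st-62*m
movel((a[0],a[1],110),None,200); movel((a[0],a[1],44),None,120)
c=snap("wrist","w_pre"); s=read_state(); print(s["time"],s["finger_gap"],s["eef_pos"])
inhand(c,s,150,36,(-60,-45)); head(c,s)
cv2.imwrite("pics/w_pre_v.png",cv2.resize(c["image"],(480,360)))
E
```

```text
10.8167 57.84247502984318 [525.8592659   91.01563095  44.66498814]
box [  235   252   175   164 19435] slope deg [ 0.2 -0.2] z at centre -51.9 circle [ 1.1  0.5 30.8] x-mid 1.5 centroid [  1.6  -3.9 -51.9]Traceback (most recent call last):
  File "<stdin>", line 6, in <module>
  File "h.py", line 41, in head
    lo,hi=np.percentile(L[:,:2],1,axis=0),np.percentile(L[:,:2],99,axis=0)
          ~~~~~~~~~~~~~^^^^^^^^^^^^^^^^^^
    return _quantile_unchecked(
        a, q, axis, out, overwrite_input, method, keepdims, weights)
    return _ureduce(a,
                    func=_quantile_ureduce_func,
    ...<5 lines>...
                    overwrite_input=overwrite_input,
                    method=method)
    r = func(a, **kwargs)
    result = _quantile(arr,
                       quantiles=q,
    ...<2 lines>...
                       out=out,
                       weights=wgt)
    slices_having_nans = np.isnan(arr[-1, ...])
                                  ~~~^^^^^^^^^
IndexError: index -1 is out of bounds for axis 0 with size 0
```

The head is hidden by the gripper on that side. The stem estimates agree within the slot play (±2.5 mm), so I'll insert with a force guard.

Run:
```python
from workcell import *
from h import *
st=np.array([553.6,35.6]); m=R(27)[:2,1]
g=movel((*st,44),None,60,guard=8); s=read_state(); print("slide stop",g,(np.array(s["eef_pos"][:2])-st)@np.c_[m,R(27)[:2,0]],s["ft_force"],s["finger_gap"],s["time"])
snap("side","s_in"); snap("scene","c_in")
u=lambda f,b:cv2.resize(cv2.imread(f)[b[1]:b[3],b[0]:b[2]],(400,300),interpolation=cv2.INTER_CUBIC)
cv2.imwrite("pics/in.png",np.hstack([u("pics/s_in.png",(283,170,403,260)),u("pics/c_in.png",(283,220,403,310))]))
```

```text
slide stop False [-0.47399028  0.06049322] [-0.32799475 -0.00928506 -3.84832043] 57.904004492558514 12.0
```

View pics/in.png

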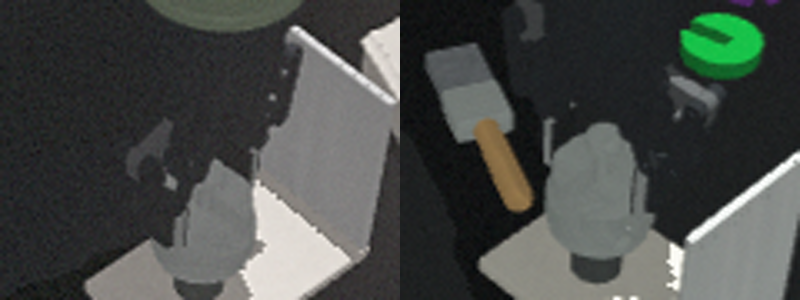

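The slide met no resistance (force unchanged). Now I'll lower it with a guard, release and back off.

Run:
```python
from workcell import *
from h import *
st=np.array([553.6,35.6])
g=movel((*st,37.4),None,25,guard=3); s=read_state(); print("lower",g,s["eef_pos"],s["ft_force"])
if g: movel((*st,s["eef_pos"][2]+0.8),None,30)
open_gripper(); wait(.3); s=read_state(); print(s["finger_gap"],s["ft_force"])
movel((*st,140),None,150); movel((*st,240),None,250); s=read_state();c=snap("wrist","w_m1")
C=cloud(c,(0,0,640,480)).reshape(-1,3); d=np.hypot(*(C[:,:2]-[554.8,36.3]).T)
for z in (76,90): t=C[(abs(C[:,2]-z)<4)&(d<40)]; print(z,len(t),t.mean(0).round(1) if len(t) else 0,cv2.minEnclosingCircle(t[:,:2].astype(np.float32)) if len(t) else 0)
b=C[(d<33)&(C[:,2]>60)&(C[:,2]<110)]; print(np.percentile(b[:,2],[5,25,50,75,95]).round(1))
print(s["time"]); im=c["image"]
o=cv2.convertScaleAbs(im[130:290,200:420],alpha=1.6,beta=20)
u=cv2.resize(cv2.imread("pics/c_in.png")[0:1,0:1],(1,1))
c2=snap("scene","c_m1")["image"][235:315,290:400]
cv2.imwrite("pics/m1.png",np.hstack([cv2.resize(o,(412,300)),cv2.resize(c2,(388,300),interpolation=2)]))
```

```text
lower True [553.80880482  35.79204116  38.45884391] [-5.58960712e-01 -8.55362937e-03  1.02083506e+01]
85.36764770686355 [0.12261615 0.26877072 0.26270332]
76 669 [552.6  41.7  76.6] ((555.1553344726562, 36.11643981933594), 33.2409553527832)
90 3378 [552.8  39.2  90.6] ((554.6463623046875, 35.91032409667969), 30.19638442993164)
[75.8 89.5 90.4 91.  91.7]
14.7083
```

View pics/m1.png

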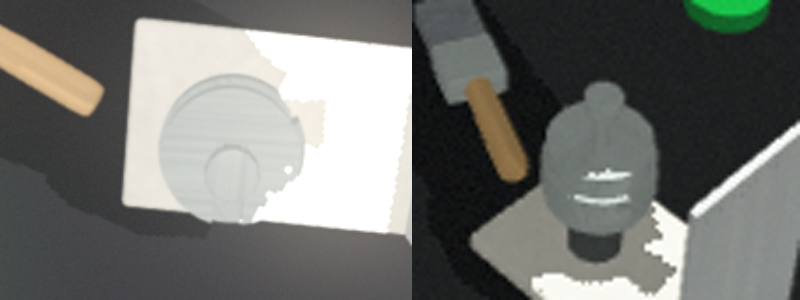

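The mid mass is flat (top at 90.5 mm) and concentric with the base within 1 mm. Next is the small mass: hover and measure.

Run:
```python
from workcell import *
from h import *
movep((473,-297,170),R(-56)); wait(.2); c=snap("wrist","w_sm"); s=read_state()
K=cloud(c,(0,0,640,480)); d=np.hypot(K[...,0]-473,K[...,1]+297); im=c["image"].astype(int)
m=((im.min(2)>75)&(im.max(2)-im.min(2)<50)&(d<34)&(K[...,2]>6)).astype(np.uint8)
n,l,st,ce=cv2.connectedComponentsWithStats(m); k=1+st[1:,4].argmax(); print(st[k])
vv,uu=np.nonzero(l==k); Q=onplane(c,np.c_[uu,vv],12)[:,:2]; (x,y),r=cv2.minEnclosingCircle(Q.astype(np.float32))
x0,y0,w,h=st[k][:4]; v,u=np.mgrid[y0:y0+h,x0:x0+w]; A=onplane(c,np.c_[u.ravel(),v.ravel()],12)[:,:2]
dk=(im[v,u].min(2).ravel()<=75)&(np.hypot(*(A-[x,y]).T)<24); dd=A[dk].mean(0)-[x,y]; e=np.array([x,y])-Q.mean(0)
print("small",x,y,r,"slot ang",np.degrees(np.arctan2(dd[1],dd[0])),np.degrees(np.arctan2(e[1],e[0])),np.hypot(*dd),s["time"])
b=K[(np.hypot(K[...,0]-x,K[...,1]-y)<100)&(K[...,2]>45)&(K[...,2]<65)]; print("jar",b.mean(0).round(0),len(b))
```

```text
[ 183  416  153   61 3628]
small 257.48370361328125 -367.1548156738281 75.81060791015625 slot ang nan 18.383209301473364 nan 16.375
jar [nan nan nan] 0<stdin>:9: RuntimeWarning: Mean of empty slice.
  ret = um.true_divide(
<stdin>:11: RuntimeWarning: Mean of empty slice.
```

```bash
cat > sm.py <<'E'
from workcell import *
from h import *
c=pickle.load(open("w_sm.pkl","rb")); s=read_state(); print(s["eef_pos"])
K=cloud(c,(0,0,640,480)); d=np.hypot(K[...,0]-473,K[...,1]+297); im=c["image"].astype(int)
m=((im.min(2)>75)&(im.max(2)-im.min(2)<50)&(d<36)&(K[...,2]>5)&(K[...,2]<20)).astype(np.uint8)
m=cv2.morphologyEx(m,cv2.MORPH_CLOSE,np.ones((3,3),np.uint8))
n,l,st,ce=cv2.connectedComponentsWithStats(m); k=1+st[1:,4].argmax(); print(st[k])
vv,uu=np.nonzero(l==k); Q=onplane(c,np.c_[uu,vv],12)[:,:2]; (x,y),r=cv2.minEnclosingCircle(Q.astype(np.float32))
x0,y0,w,h=st[k][:4]; v,u=np.mgrid[y0:y0+h,x0:x0+w]; A=onplane(c,np.c_[u.ravel(),v.ravel()],12)[:,:2]
dk=(m[v,u].ravel()==0)&(np.hypot(*(A-[x,y]).T)<23); dd=A[dk].mean(0)-[x,y]; e=np.array([x,y])-Q.mean(0)
print("small",x,y,r,"slot ang",np.degrees(np.arctan2(dd[1],dd[0])),np.degrees(np.arctan2(e[1],e[0])),np.hypot(*dd),s["time"])
b=K[(np.hypot(K[...,0]-x,K[...,1]-y)<100)&(K[...,2]>45)&(K[...,2]<65)]; print("jar",b.mean(0).round(0),len(b))
cv2.imwrite("pics/sm.png",c["image"])
E
python3 sm.py
```

```text
[ 473.50697553 -296.35700597  170.10920647]
[ 294  180   61   60 2319]
small 476.6001281738281 -295.4644775390625 25.48627471923828 slot ang 34.50444617947208 37.481053770845826 8.763844708932346 16.375
jar [ 534. -311.   60.] 1246
```

Run:
```python
from workcell import *
from h import *
x,y=475.9,-294.5
movel((x,y,15),R(-55.5),250)
print("guard",movel((x,y,-35),None,80,guard=6)); s=read_state(); print(s["eef_pos"],s["ft_force"])
if s["eef_pos"][2]<-33:
    clamp(); s=read_state(); print(s["finger_gap"],s["ft_force"])
    movel((x,y,100),None,150); wait(.2); s=read_state(); print(s["finger_gap"],s["ft_force"],s["time"])
    c=snap("wrist","w_sg"); inhand(c,s,130,33,(-60,-35)); inhand(c,s,160,33,(-60,-35))
```

```text
guard False
[ 475.88019369 -294.72345861  -34.88801258] [-0.33824053 -0.52011831 -0.47224171]
47.940793291126646 [-2.79806803  1.95571709 12.45036726]
47.416212319432624 [ 0.14326119 -1.3424631  -2.58748801] 19.625
box [  254   265   138   136 12462] slope deg [-0.  -0.1] z at centre -46.7 circle [ 0.4  0.8 25.6] x-mid 0.5 centroid [  0.5   1.7 -46.8]
box [  255   265   137   135 12266] slope deg [-0.  -0.1] z at centre -46.8 circle [ 0.6  0.7 25.6] x-mid 0.5 centroid [  0.5   1.6 -46.8]
```

Run:
```python
from workcell import *
from h import *
st=np.array([553.6,35.6])
movel((475.9,-294.5,190),None,200)
q=inverse_kinematics((st[0]+50,st[1],190),R(90)); print(np.round(q,2),np.round(read_state()["qpos"],2))
movep((st[0]+50,st[1],190),R(90)); movel((st[0]+50,st[1],59.2),None,120); wait(.3)
c=snap("wrist","w_pre2"); s=read_state(); print(s["time"],s["finger_gap"],s["eef_pos"],s["ft_force"])
inhand(c,s,130,30,(-52,-42)); head(c,s)
cv2.imwrite("pics/pre2.png",cv2.resize(np.hstack([c["image"],camera("scene")["image"]]),(800,300)))
```

```text
[-0.17  0.5   0.01  1.67 -0.01  0.98  1.42] [-0.03  0.51  0.68  1.81 -0.39  0.95 -0.15]
23.325 47.68446692581113 [603.71635113  35.63975843  59.43140964] [-0.09317365 -0.90867645 -1.39208398]
box [  255   271   137   129 11497] slope deg [0. 0.] z at centre -46.8 circle [ 0.5  3.7 25.6] x-mid 0.5 centroid [  0.5   4.6 -46.8]
head 4546 tool mid [  0.6 -48.7] size [19.8 19.9] world mean [554.7  36.2 122.5]
```

View pics/pre2.png

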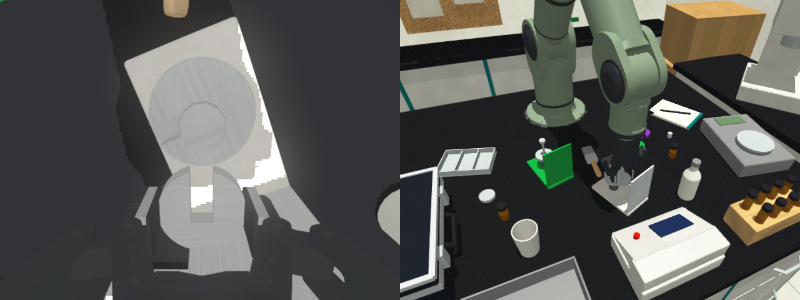

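Lateral alignment is excellent: head x 0.6, disc x 0.5, slot facing the stem. The disc's y in hand reads differently from before, so I'll recheck with the same settings.

Run:
```python
from workcell import *
from h import *
s=read_state(); c=pickle.load(open("w_pre2.pkl","rb")); g=pickle.load(open("w_sg.pkl","rb"))
s2=dict(s); s2["eef_pos"]=np.array([475.9,-294.5,100]); s2["tool_rot"]=R(-55.5)
for cc,ss in((g,s2),(c,s)):
    for rad in (30,33): Q=inhand(cc,ss,130,rad,(-50,-43)); print([np.round(np.percentile(Q[abs(abs(Q[:,0]-.5)-12)<3][:,1],q),1) for q in(1,99)], "widest y",np.round(np.mean(Q[np.argsort(Q[:,0])[:60],1]),1),np.round(np.mean(Q[np.argsort(-Q[:,0])[:60],1]),1))
```

```text
box [  254   273   138   128 11263] slope deg [ 0.  -0.1] z at centre -46.1 circle [ 0.4  1.  25.6] x-mid 0.3 centroid [  0.3   1.8 -46.1]
[np.float64(-21.8), np.float64(22.4)] widest y 0.1 0.4
box [  254   273   138   128 11263] slope deg [ 0.  -0.1] z at centre -46.1 circle [ 0.4  1.  25.6] x-mid 0.3 centroid [  0.3   1.8 -46.1]
[np.float64(-21.8), np.float64(22.4)] widest y 0.1 0.4
box [  255   272   137   128 11361] slope deg [0. 0.] z at centre -46.8 circle [ 0.5  3.7 25.6] x-mid 0.5 centroid [  0.6   4.6 -46.8]
[np.float64(-19.1), np.float64(25.3)] widest y 3.5 2.8
box [  255   272   137   128 11361] slope deg [0. 0.] z at centre -46.8 circle [ 0.5  3.7 25.6] x-mid 0.5 centroid [  0.6   4.6 -46.8]
[np.float64(-19.1), np.float64(25.3)] widest y 3.5 2.8
```

Pixelwise the disc hasn't moved in the hand; the shift is a calibration bias. The relative travel in one image is about 52 mm, so I'll aim for eef x ≈ 552, guarded.

Run:
```python
from workcell import *
from h import *
g=movel((552,35.6,59.2),None,60,guard=8); s=read_state(); print("slide stop",g,s["eef_pos"],s["ft_force"],s["time"])
if s["eef_pos"][0]<554.5:
    x=s["eef_pos"][0]
    g=movel((x,35.6,55),None,25,guard=3); s=read_state(); print("lower",g,s["eef_pos"],s["ft_force"])
    if g: movel((x,35.6,s["eef_pos"][2]+0.8),None,30)
    open_gripper(); wait(.3); s=read_state(); print(s["finger_gap"],s["ft_force"])
    movel((x,35.6,140),None,150); movel((x+60,35.6,240),None,250); wait(.3); s=read_state();c=snap("wrist","w_fin")
    C=cloud(c,(0,0,640,480)).reshape(-1,3); d=np.hypot(*(C[:,:2]-[554.8,36.3]).T)
    for z in (76,90,102,122): t=C[(abs(C[:,2]-z)<4)&(d<40)]; print(z,len(t),t[:,2].mean(),cv2.minEnclosingCircle(t[:,:2].astype(np.float32)))
    print(s["time"]); o=cv2.convertScaleAbs(c["image"],alpha=1.4,beta=10)
    sc=snap("scene","c_fin")["image"]
    h=c["image"].shape; v,u=np.nonzero((np.hypot(*(cloud(c,(0,0,640,480))[...,:2]-[554.8,36.3]).transpose(2,0,1))<45))
    a,b=max(v.min(),0),v.max(); e,f=u.min(),u.max(); print(e,a,f,b)
    cv2.imwrite("pics/fin.png",np.hstack([cv2.resize(o[a:b,e:f],(400,400),interpolation=2),cv2.resize(sc[230:320,300:390],(400,400),interpolation=2)]))
```

```text
slide stop False [552.36628281  35.60987165  59.23137533] [-0.28734554  0.26594738 -1.09277958] 24.3833
lower True [552.94176298  35.65278017  55.79957996] [-2.03492706 -0.06963591  9.14688743]
85.82094538879197 [ 0.13516296 -0.87428709 -0.62546031]
76 585 76.63993439453905 ((555.2980346679688, 35.90654373168945), 33.025390625)
90 1490 90.66903165112286 ((554.70751953125, 35.70414733886719), 30.06698989868164)
102 2538 102.62307770881515 ((555.8014526367188, 35.731868743896484), 25.045494079589844)
122 743 122.44177229506839 ((555.4002685546875, 35.95415496826172), 10.704996109008789)
27.25
203 87 444 479
```

View pics/fin.png

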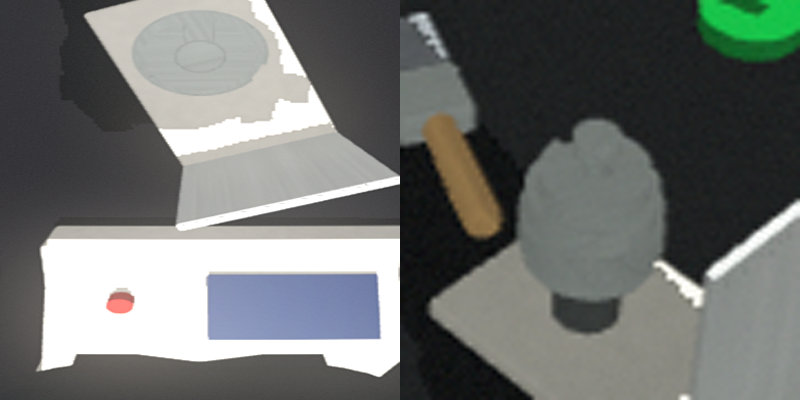

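All three heights and centres check out within 1 mm of the stem. I'll do one numeric slot check from the saved ranges, then hand in.

Run:
```python
from workcell import *
from h import *
c=pickle.load(open("w_fin.pkl","rb")); C=cloud(c,(0,0,640,480)).reshape(-1,3); D=C[:,:2]-[555.3,35.9]; d=np.hypot(*D.T); a=np.degrees(np.arctan2(D[:,1],D[:,0]))
for n,r0,r1,top in(("small",15,23,102.6),("mid",26.5,28.5,90.6),("base",30.8,32,76.6)):
    k=(d>r0)&(d<r1)&(C[:,2]<top-5)&(C[:,2]>0); h,_=np.histogram(a[k],np.arange(-180,181,15)); print(n,{int(-180+15*i):int(v) for i,v in enumerate(h) if v>1})
D0=pickle.load(open("side0.pkl","rb"));D1=camera("side")
print("changed px near", {n:int((cv2.absdiff(D0["image"],D1["image"])[b[1]:b[3],b[0]:b[2]].max(2)>60).sum()) for n,b in dict(jarA=(265,155,285,186),die=(218,162,232,180),jarB=(395,385,416,418),blank=(342,432,375,466),bottle=(340,130,370,190),beaker=(440,322,486,378)).items()})
finish_job()
```

```text
small {-180: 69, -165: 31, 150: 16, 165: 74}
mid {-90: 4, -75: 9, -60: 2}
base {}
changed px near {'jarA': 0, 'die': 0, 'jarB': 0, 'blank': 0, 'bottle': 0, 'beaker': 0}
the job is handed in; nothing more can be done
```

The stand is loaded and the job is handed in at about 27 s of the 64 s allowed. The hand-in gives no verdict, so the results below are from my own checks. The 60 mm mass went on first, then the 50 mm one, each slid in sideways under a force guard, lowered until it touched, and released.

**Last checks:**

| Check | Result |
|---|---|
| Top heights, 66 / 60 / 50 mm masses | 76.6 / 90.7 / 102.6 mm (nominal 76 / 90 / 102) |
| Centring | all within about 1 mm of the stem head's axis |
| Slot of 60 mm mass | about −65° to −70°, roughly 130° from the base slot |
| Slot of 50 mm mass | about 180°, roughly 117° from both others |
| Jars, die, unslotted disc, bottle, beaker | no changed pixels in the side view |

**What failed or disagreed:**
- **Base slot:** I could not see it again in the last picture. Its 63° is from the first image, and the base's centre has not moved since I first measured it on the wrist view.
- **Brush:** I did not check it with numbers. It looked in place in the last scene picture.
- **Fingertip position:** the real fingertips sit about 37 mm (shut) to 50 mm (open) behind the stated tool point. Three cameras showed this, and I allowed for it.
- **Fingertips on the bench:** they seem to have touched it while closing on each mass, about 34 N on the 60 mm one and 12 N on the 50 mm one.
- **Finger gap:** it read about 2 mm less than the disc diameters on both grips, though both discs were level and centred in the hand.
- **Wrist camera:** it showed a bias of up to about 3 mm depending on pose, so I set the last slide from distances within a single picture.

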